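# Angle the glued speaker carrier past the photo-eye post into the curing bay

## Robot

A 7-joint arm with a two-finger parallel gripper is mounted at the origin on the work surface. World frame = base frame: x ahead of the robot, y to its left, z up, the work surface at z = 0. Lengths are in m, angles in rad, forces in N, time in s.
With the tool pointing down it reaches from about 0.425 to 0.875 m from the base axis. Payload 4.7 kg.
Tool frame: the origin (TCP) lies between the finger pads; the fingertips stand 14 mm ahead of it and the grasp point (between the pads) lies 5 mm behind it; z points along the fingers, y is the line along which they close (so a half turn about z gives the same grasp; the last joint's range is limited). The gripper opens to 87 mm and grips with 3 to 60 N. Pads are 19 mm wide; open, the fingers measure 117 mm over their backs; the gripper's body (75 mm by 190 mm) begins 51 mm behind the grasp point.
Start: joints at [-1.19, 0.321, -0.07, 1.45, 0.023, 1.371, -0.057], TCP at [0.233, 0.607, 0.199] pointing down, gripper open.
Joint ranges: [-2.86, 2.86], [-0.3, 2.09], [-1.38, 1.24], [0.06, 2.45], [-1.56, 4.7], [0.09, 2.05], [-2.69, 2.69]. Speed limits (rad/s): [2.57, 2.57, 3.14, 3.14, 3.14, 3.14, 3.14].

## Interface

Orientations are given as a rotation vector (axis times angle).
In Python, from bench import ctrl gives the robot as it stands.
- The arm moves only by the tool step_arm, never from a script. Its argument "commands" is a list of rows, each an object with "travel": the shift along the tool's x, y, z in m, a list of three; "turn": the turn, a rotation vector about the tool's x, y, z in degrees, a list of three. A call has 1 to 5 rows; each row is the pose to reach, as a shift and turn from the pose commanded when the call began, along the tool's axes at that moment; what a row does not reach only later rows make up. A row lasts 1/10 s, in which the tool goes at most 50 mm and 8.59 degrees, less where a joint would pass 70% of its speed; a pose out of reach is approached as far as the arm can. A call with a gripper value outside its range is refused whole. "gripper" is the opening, from 0 (shut) to 1 (fully open), set as the call begins (left out, the last holds). The fingers move at their own pace and stop on an object; "force" is the grip in N (left out, the last holds). Time passes only in rows, so rows that repeat a pose let the fingers close. It gives the time, the measured TCP pose, the force, the opening and the grip force at its end, in the units of the state.
- ctrl.get_state(): the state, without advancing time (a new reading comes with each control period).
- ctrl.get_image(name): name is "scene" or "top"; returns the picture (384x512x3 uint8, red, green, blue); there is no depth.
- ctrl.camera_model(name): a dict with "fx", "fy", "cx", "cy" (pixels), "R" (3x3) and "t" (3): a world point X has camera coordinates R X + t. Camera axes: x right, y down, z forward; pixel columns grow to the right and rows downward; lengths in m; the calibration is good to about 2 mm. A picture is of the moment at which its call begins. camera_model takes no time and is no camera call.
- ctrl.close_job(): hands the job in; it is judged then, once.
The state is a dict: "time": time; "joint_positions": joint angles; "qd": joint speeds; "joint_torque": joint torques, N m; "position": TCP position; "tool_rot": TCP orientation; "ft_force": force on the tool from outside, world axes, zero at the start; "torque": the same for the moment, N m; "grip_width": opening from 0.0 (shut) to 1.0 (fully open); "grip_force": force on a finger pad.
Only numpy, scipy, OpenCV 4.12 (cv2) and the standard library are available. Lean on these libraries where they do the work, as an engineer would, in place of code of your own. Each camera call takes 0.05 s, during which the arm holds its last target. There are 200 camera calls.

## Task

The glue on the long speaker carrier is still wet, so push it along flat on the bench with the fingertips or the outside of the fingers: never lift it, never take it between the fingers and never touch the speakers on top. Push one end and then the other to angle it behind the photo-eye post and into the curing bay, until its long side lies flush against the back fence between the two end stops. Leave everything else on the bench where it stands and finish with the hand clear.

Things in the scene. Friction and masses are not known exactly. Their poses are not given: they have to be found in the camera images.
- carrier: long brown phenolic carrier, 260 mm along its own y, 40 mm along its own x and 20 mm high (plus 3 mm lands on top), about 0.36 kg with its speakers, loose on the bench. Origin: centre of its underside; +y is its left end seen from the robot at yaw 0, +x its far long side. Plain flat upright sides and ends all round
- speakers: five round speakers, 32 mm across, in a row at 49 mm pitch on top of the carrier, glue still wet, not to be touched; fixed to the carrier, their tops up to 26 mm above the bench, 4 mm in from the carrier's long sides and 16 mm from its ends. Same origin and axes as the carrier
- carrier_left (a point): centre of the carrier's left end face (+y end), 10 mm above its underside
- carrier_right (a point): centre of the carrier's right end face (-y end), 10 mm above its underside
- bay: fixed curing bay without a floor: 30 mm high aluminium profile, a back fence along its y, inner face at x = 0, and 20 mm thick end stops with inner faces at y = -143 and +143 mm, reaching forward to x = -70 mm. The mouth faces the robot. A warm-air unit 78 mm high stands from x = +100 to +210 mm. Origin: middle of the fence's inner face, bench height; +x away from the robot, +y left
- post (a point): foot of the photo-eye post on its axis: fixed 30 x 30 mm upright, 75 mm high, at x = -85, y = +90 mm of the bay, so it fills x = -100 to -70 and y = +75 to +105 mm there and leaves a mouth of 218 mm, less than the carrier's length, and 70 mm between post and fence. On its robot side a bracket reaches 24 mm out (4 mm high); on its far side the photo-eye overhangs the bay above 40 mm
- pendant: bystander: grey teach pendant with keys and an orange handle, 200 x 98 x 34 mm, lying at the left; origin centre of its underside
- driver: bystander: black-handled screwdriver 170 mm long, lying to the left, nearer the robot than the post; origin at its underside
- solvent: bystander: white bottle with black cap, 52 mm across, 100 mm high, standing to the left of the bay; origin centre of its underside
- tips_cup: bystander: grey plastic cup, 60 mm across, 55 mm high, standing in front of the post to the left; origin centre of its underside
- spare_speaker: bystander: a single spare speaker, 32 mm across, 17 mm high, lying on the bench at the robot's side of the post; origin centre of its underside
- syringe_stand: bystander: glue syringe upright in a stand, foot 70 x 70 mm, 144 mm high, left of the bay; origin centre of its underside
- short_carrier: bystander: short empty phenolic carrier, 130 x 40 x 14 mm, lying to the right of the bay; origin centre of its underside

How it is judged:
On the way:
1. the carrier's leading (left) end is behind the photo-eye post, inside the bay (y of carrier_left in the frame of bay above 0.075 m and x of carrier_left in the frame of bay above -0.07 m), for 0.1 s.
At the end, for the whole second after the job is handed in: The carrier lies flat on the bench between the two end stops, its far long side against the back fence (gap under 5 mm at the middle, parallel within 2 degrees), at rest (x of carrier in the frame of bay between -0.025 and -0.017 m and y of carrier in the frame of bay between -0.016 and 0.016 m and angle between the y axis of carrier and the y axis of bay, either way round below 0.035 rad and height (world z) of carrier below 0.004 m and linear speed of carrier below 0.01 m/s); the robot touches nothing.
It fails at once if the carrier is lifted (more than 8 mm) or tipped (more than 5 degrees) (height (world z) of carrier above 0.008 m or angle between carrier's own z axis and vertical above 0.09 rad).
It fails at once if a wet speaker is touched (contact force between any of the arm, the fingers and speakers above 0.5 N).
It fails at once if the carrier is taken between the fingers (the grasp point comes down inside its outline) (x of the grasp point in the frame of carrier between -0.014 and 0.014 m and y of the grasp point in the frame of carrier between -0.124 and 0.124 m and z of the grasp point in the frame of carrier below 0.036 m).
It fails at once if another thing on the bench is moved by more than 20 mm (distance of any of pendant, driver, solvent, tips_cup, spare_speaker, syringe_stand, short_carrier from where it was at the start of the episode above 0.02 m).
It also fails if it takes over 72 s, if anything falls off the work surface, if the arm or the gripper's body presses on something with over 40 N, if the wrist force passes 120 N, or if a joint passes its speed limit or range.

## Working session

There is one attempt and no reset: what is moved stays moved. The work goes in short steps, Python scripts to look and compute and a tool call to move; the robot and the scene stay as the last step left them, time stands still between calls to the robot, and variables do not carry over. Pictures are saved under pics/ and viewed, at most 10 in all, crops included, and the job is handed in when it is done.

Besides the shell and the picture viewer there is one more tool, called after "Request:" by a JSON object that holds its "method" and its "body", one argument or row to a line. step_arm: Moves the arm, as the interface text tells. Its arguments: {"type":"object","properties":{"commands":{"type":"array"},"gripper":{"type":"number"},"force":{"type":"number"}},"required":["commands"]}

```bash
mkdir -p pics; python3 - <<'E'
from bench import ctrl
import cv2,numpy as np
s=ctrl.get_state();print(s['time'],s['position'],s['tool_rot'])
for n in("scene","top"):
    im=ctrl.get_image(n);cv2.imwrite(f"pics/{n}0.png",im[:,:,::-1])
    cv2.imwrite(f"pics/{n}0b.png",cv2.resize(im[:,:,::-1],(800,600),interpolation=cv2.INTER_CUBIC))
    m=ctrl.camera_model(n);print(n,{k:np.round(v,4).tolist() for k,v in m.items()})
E
```

```text
0.0 [0.23296612 0.60617005 0.19774974] [-5.72885382e-01 -3.08868971e+00  3.03379110e-03]
scene {'fx': 476.5538, 'fy': 476.5538, 'cx': 254.464, 'cy': 193.4891, 'R': [[0.8595, 0.5111, -0.002], [0.3049, -0.516, -0.8005], [-0.4102, 0.6874, -0.5993]], 't': [-0.4755, -0.1152, 1.7268]}
top {'fx': 449.8484, 'fy': 449.8484, 'cx': 251.1049, 'cy': 192.7523, 'R': [[0.015, -0.9999, 0.0047], [-0.9919, -0.0155, -0.1264], [0.1265, -0.0028, -0.992]], 't': [0.0322, 0.5711, 1.1727]}
```

View pics/top0b.png

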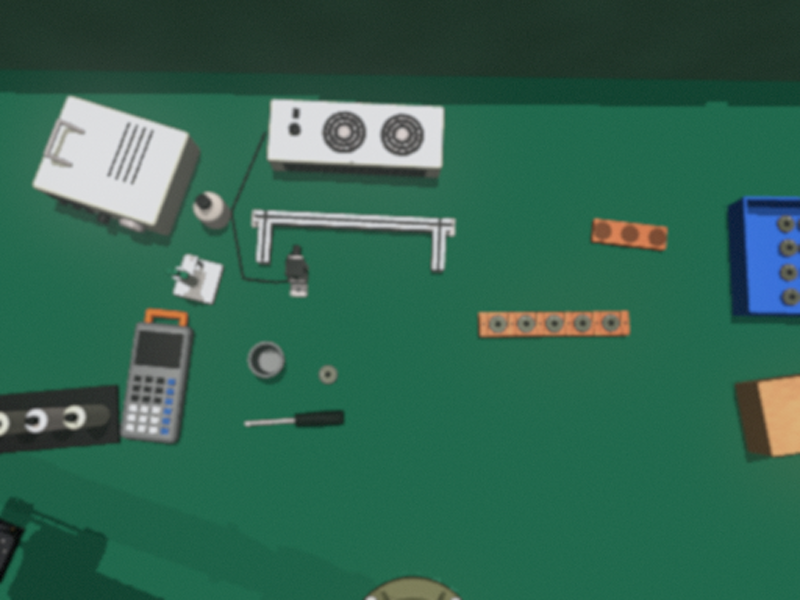

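View pics/scene0b.png

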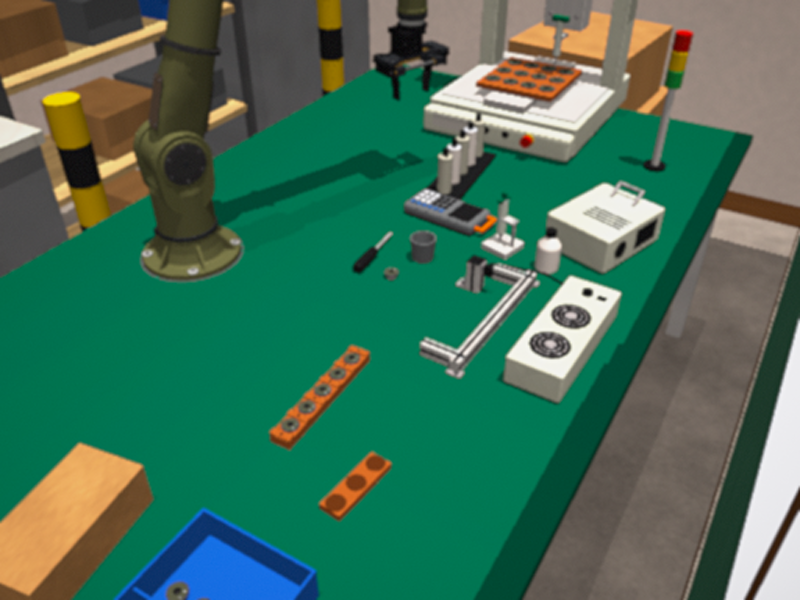

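The top view (800x600) shows the carrier at about (479–630, 311–338). The bay fence runs from (253, 220) to (455, 226), with the post at (297, 270). The spare speaker is at (327, 374), the cup at (266, 360) and the screwdriver at (295, 418). I'll enlarge a crop for corner positions.

```bash
python3 - <<'E'
import cv2
im=cv2.imread("pics/top0.png")[125:230,150:410]
cv2.imwrite("pics/crop1.png",cv2.resize(im,None,fx=3,fy=3,interpolation=cv2.INTER_CUBIC))
E
cat > h.py <<'E'
import numpy as np
from bench import ctrl
def w(n,u,v,z):
    m=ctrl.camera_model(n);R=np.array(m['R']);t=np.array(m['t'])
    d=R.T@np.array([(u-m['cx'])/m['fx'],(v-m['cy'])/m['fy'],1]);c=-R.T@t
    return c+d*(z-c[2])/d[2]
E
```

```text
(no output)
```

View pics/crop1.png

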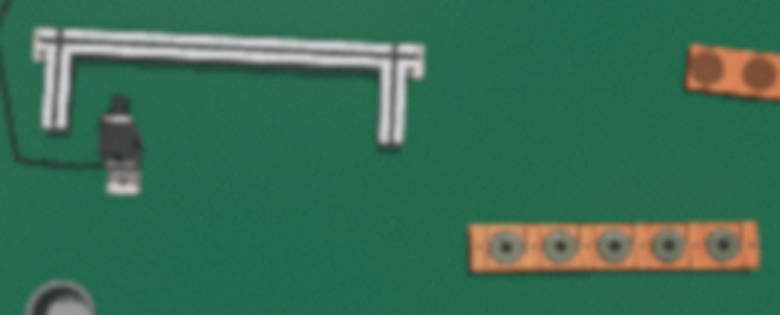

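The crop (3x) shows these positions:
- **Carrier top:** corners at about (470,225), (757,222), (759,267) and (472,271).
- **Bay inner corners:** about (72,54) and (381,68).
- **Stop tips:** about (44–68,130) and (379–402,146).

```bash
python3 - <<'E'
from h import *
def c(x,y,z): return w("top",150+x/3-0.33,125+y/3-0.33,z)
C=[c(*p,.02) for p in((470,225),(757,222),(759,267),(472,271))]
B=[c(*p,.03) for p in((72,54),(381,68),(44,130),(68,130),(379,146),(402,146),(34,30),(424,46))]
for p in C+B: print(np.round(p,4))
n=np.linalg.norm
print("car",n(C[0]-C[1]),n(C[2]-C[3]),n(C[0]-C[3]),n(C[1]-C[2]),np.mean(C,0))
print("bay width",n(B[0]-B[1]))
for q,nm,z in(((327,374),"spare",.017),((266,360),"cup",.055),((343,418),"driver end",.02),((245,424),"tip",.01)):
    print(nm,np.round(w("top",q[0]/1.5625,q[1]/1.5625,z),3))
m=ctrl.camera_model("top");print(-np.array(m['R']).T@np.array(m['t']))
E
```

```text
[ 0.5559 -0.1096  0.02  ]
[ 0.5627 -0.3703  0.02  ]
[ 0.5218 -0.371   0.02  ]
[ 0.5142 -0.1114  0.02  ]
[0.7062 0.2549 0.03  ]
[ 0.6977 -0.0272  0.03  ]
[0.6354 0.2777 0.03  ]
[0.6358 0.256  0.03  ]
[ 0.6255 -0.0259  0.03  ]
[ 0.6259 -0.0468  0.03  ]
[0.7281 0.2905 0.03  ]
[ 0.7189 -0.0664  0.03  ]
car 0.26075109045050476 0.25967588810383135 0.04179457659369486 0.040938901519627084 [ 0.53867139 -0.24057388  0.02      ]
bay width 0.2822722070690695
spare [0.445 0.152 0.017]
cup [0.466 0.251 0.055]
driver end [0.37  0.122 0.02 ]
tip [0.357 0.291 0.01 ]
[0.41757553 0.04425589 1.23537474]
```

```bash
cat >> h.py <<'E'
from scipy.spatial.transform import Rotation as Ro
O=np.array([.7015,.1137]);YB=-.029
def to_tool(x,y,z,ang):
    """world target, ang = heading of tool x in deg -> travel, turn"""
    s=ctrl.get_state();R=Ro.from_rotvec(s['tool_rot']);p=s['position']
    a=np.radians(ang);T=Ro.from_matrix(np.array([[np.cos(a),np.sin(a),0],[np.sin(a),-np.cos(a),0],[0,0,-1]]))
    X=R.as_matrix()[:,0]
    print('t',round(s['time'],2),'p',np.round(p,4),'head',round(np.degrees(np.arctan2(X[1],X[0])),1),'F',np.round(s['ft_force'],1))
    print('travel',np.round(R.inv().apply(np.array([x,y,z])-p),4),'turn',np.round((R.inv()*T).as_rotvec(degrees=True),2))
def bay(p):
    d=np.array(p[:2])-O;c,s=np.cos(YB),np.sin(YB);return np.array([d@[c,s],d@[-s,c]])
def unbay(x,y):
    c,s=np.cos(YB),np.sin(YB);return O+x*np.array([c,s])+y*np.array([-s,c])
E
```

Request:
{"method": "step_arm", "body": {
  "commands": [
    {"travel": [-0.033, -0.037, 0], "turn": [0, 0, 0]},
    {"travel": [-0.066, -0.074, 0], "turn": [0, 0, 0]},
    {"travel": [-0.099, -0.111, 0], "turn": [0, 0, 0]},
    {"travel": [-0.132, -0.148, 0], "turn": [0, 0, 0]},
    {"travel": [-0.165, -0.185, 0], "turn": [0, 0, 0]}
  ],
  "gripper": 0
}}

```text
time: 0.6
position: [0.3211, 0.3727, 0.1985]
tool_rot: [-0.573, -3.089, 0.001]
ft_force: [0.8, -0.4, 0.3]
grip_width: 0.633
grip_force: 0.0
```

Request:
{"method": "step_arm", "body": {
  "commands": [
    {"travel": [-0.033, -0.037, 0], "turn": [0, 0, 0]},
    {"travel": [-0.066, -0.074, 0], "turn": [0, 0, 0]},
    {"travel": [-0.099, -0.111, 0], "turn": [0, 0, 0]},
    {"travel": [-0.132, -0.148, 0], "turn": [0, 0, 0]},
    {"travel": [-0.165, -0.185, 0], "turn": [0, 0, 0]}
  ]
}}

```text
time: 1.1
position: [0.4086, 0.141, 0.1987]
tool_rot: [0.573, 3.089, 0.001]
ft_force: [0.2, 0.9, -1.0]
grip_width: 0.17
grip_force: 0.0
```

Request:
{"method": "step_arm", "body": {
  "commands": [
    {"travel": [-0.033, -0.037, 0], "turn": [0, 0, 8]},
    {"travel": [-0.066, -0.074, 0], "turn": [0, 0, 16]},
    {"travel": [-0.099, -0.111, 0], "turn": [0, 0, 24]},
    {"travel": [-0.132, -0.148, 0], "turn": [0, 0, 32]},
    {"travel": [-0.165, -0.185, 0], "turn": [0, 0, 40]}
  ]
}}

```text
time: 1.6
position: [0.4963, -0.0907, 0.1988]
tool_rot: [1.602, 2.702, 0.001]
ft_force: [1.3, 0.4, -0.3]
grip_width: 0.007
grip_force: 0.0
```

```bash
python3 - <<'E'
from h import *
to_tool(.597,-.349,.12,71.3);print(ctrl.get_state()['joint_positions'])
E
```

```text
t 1.6 p [ 0.4963 -0.0907  0.1988] head 118.7 F [ 1.3  0.4 -0.3]
travel [-0.275  -0.0356  0.0787] turn [ 3.000e-02 -3.000e-02  4.737e+01]
[-0.48128341 -0.0067397   0.61290101  1.82447855  0.00337837  1.32232666
  0.63115557]
```

Request:
{"method": "step_arm", "body": {
  "commands": [
    {"travel": [-0.046, -0.006, 0.005], "turn": [0, 0, 8]},
    {"travel": [-0.092, -0.012, 0.01], "turn": [0, 0, 16]},
    {"travel": [-0.138, -0.018, 0.015], "turn": [0, 0, 24]},
    {"travel": [-0.184, -0.024, 0.02], "turn": [0, 0, 32]},
    {"travel": [-0.23, -0.03, 0.025], "turn": [0, 0, 40]}
  ]
}}

```text
time: 2.1
position: [0.582, -0.3057, 0.1731]
tool_rot: [-2.429, -1.992, -0.0]
ft_force: [0.8, 1.3, 1.6]
grip_width: 0.011
grip_force: 0.0
```

```bash
python3 - <<'E'
from h import *
to_tool(.597,-.349,.02,71.3)
E
```

```text
t 2.1 p [ 0.582  -0.3057  0.1731] head 78.7 F [0.8 1.3 1.6]
travel [-0.0395  0.0233  0.1531] turn [-0.03 -0.02  7.42]
```

Request:
{"method": "step_arm", "body": {
  "commands": [
    {"travel": [-0.039, 0.023, 0.02], "turn": [0, 0, 7.4]},
    {"travel": [-0.039, 0.023, 0.065], "turn": [0, 0, 7.4]},
    {"travel": [-0.039, 0.023, 0.11], "turn": [0, 0, 7.4]},
    {"travel": [-0.039, 0.023, 0.14], "turn": [0, 0, 7.4]},
    {"travel": [-0.039, 0.023, 0.153], "turn": [0, 0, 7.4]}
  ]
}}

```text
time: 2.6
position: [0.5941, -0.3455, 0.0163]
tool_rot: [-2.543, -1.834, 0.005]
ft_force: [0.2, 0.8, 0.8]
grip_width: 0.008
grip_force: 0.0
```

Request:
{"method": "step_arm", "body": {
  "commands": [
    {"travel": [0, 0, 0]},
    {"travel": [-0.003, -0.009, 0]},
    {"travel": [-0.006, -0.018, 0]},
    {"travel": [-0.0075, -0.0225, 0]},
    {"travel": [-0.009, -0.027, 0]}
  ]
}}

```text
$.commands[0]: bad value
```

```bash
python3 - <<'E'
from h import *
import cv2
to_tool(.597,-.349,.02,71.3)
im=ctrl.get_image("top")[:,:,::-1];cv2.imwrite("pics/t2.png",im)
cv2.imwrite("pics/t2c.png",cv2.resize(im[120:260,240:440],None,fx=4,fy=4,interpolation=cv2.INTER_CUBIC))
E
```

```text
t 2.6 p [ 0.5941 -0.3455  0.0163] head 71.6 F [0.2 0.8 0.8]
travel [-0.0024  0.0038 -0.0037] turn [-0.38 -0.06  0.28]
```

View pics/t2c.png

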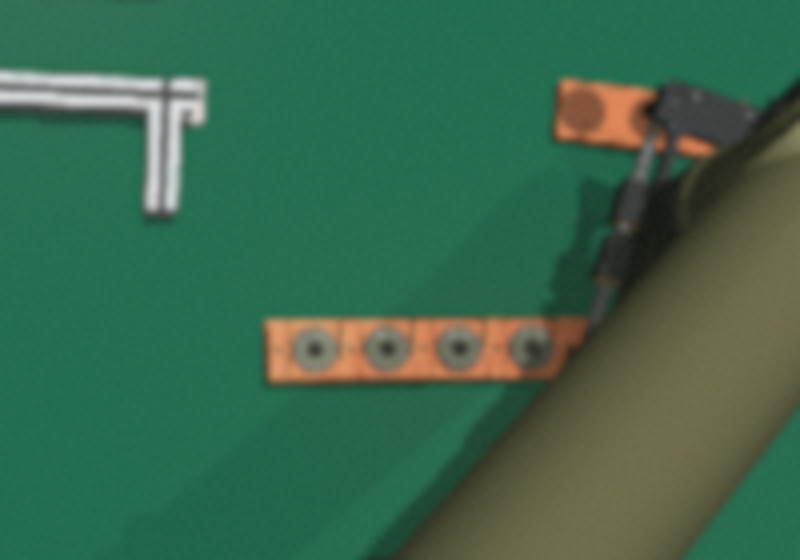

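The arm hides the right end, but the carrier's left end is still where it was, at (265, 320–383) in the 4x crop. "turn" is required in every row. I'll push now.

Request:
{"method": "step_arm", "body": {
  "commands": [
    {"travel": [-0.001, 0, -0.004], "turn": [0, 0, 0]},
    {"travel": [-0.004, -0.009, -0.004], "turn": [0, 0, 0]},
    {"travel": [-0.006, -0.016, -0.004], "turn": [0, 0, 0]},
    {"travel": [-0.008, -0.022, -0.004], "turn": [0, 0, 0]},
    {"travel": [-0.01, -0.028, -0.004], "turn": [0, 0, 0]}
  ]
}}

```text
time: 3.15
position: [0.5664, -0.348, 0.0258]
tool_rot: [2.548, 1.836, 0.002]
ft_force: [-1.0, -0.3, 0.2]
grip_width: 0.006
grip_force: 0.0
```

Request:
{"method": "step_arm", "body": {
  "commands": [
    {"travel": [-0.002, -0.007, 0], "turn": [0, 0, 0]},
    {"travel": [-0.004, -0.014, 0], "turn": [0, 0, 0]},
    {"travel": [-0.006, -0.021, 0], "turn": [0, 0, 0]},
    {"travel": [-0.008, -0.028, 0], "turn": [0, 0, 0]},
    {"travel": [-0.01, -0.035, 0], "turn": [0, 0, 0]}
  ]
}}

```text
time: 3.65
position: [0.5298, -0.3462, 0.0248]
tool_rot: [-2.548, -1.837, 0.0]
ft_force: [-0.8, -0.5, -0.1]
grip_width: 0.005
grip_force: 0.0
```

```bash
python3 - <<'E'
from h import *
import cv2
to_tool(.597,-.349,.02,71.3)
im=ctrl.get_image("top")[:,:,::-1];cv2.imwrite("pics/t3.png",im)
im2=ctrl.get_image("scene")[:,:,::-1]
a=cv2.resize(im[120:260,240:440],(400,280),interpolation=cv2.INTER_CUBIC)
cv2.imwrite("pics/t3c.png",np.vstack([cv2.resize(a,(600,420)),]))
# orange mask -> left part outline
hsv=cv2.cvtColor(im,cv2.COLOR_BGR2HSV);m=cv2.inRange(hsv,(3,90,90),(18,255,255));m[:180]=0;m[260:]=0;m[:,:280]=0;m[:,450:]=0
ys,xs=np.nonzero(m);print(xs.min(),xs.max(),ys.min(),ys.max());
for x in range(xs.min(),xs.max()+1,8): print(x,ys[xs==x].min(),ys[xs==x].max())
E
```

```text
t 3.65 p [ 0.5298 -0.3462  0.0248] head 71.6 F [-0.8 -0.5 -0.1]
travel [0.0186 0.0647 0.0048] turn [-0.01 -0.    0.28]
306 395 199 215
306 201 208
314 200 215
322 200 215
330 200 214
338 200 214
346 200 214
354 200 214
362 200 214
370 200 214
378 200 214
386 199 213
394 200 201
```

View pics/t3c.png

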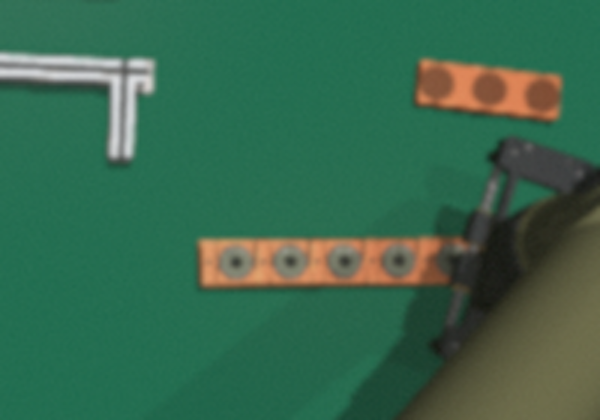

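The hand seems to hover over the right end and the carrier hasn't moved, which doesn't match the pose reading. I'll check with the scene camera.

```bash
python3 - <<'E'
from h import *
import cv2
s=ctrl.get_state();print(s['time'],s['position'],s['ft_force'],s['joint_positions'])
im=ctrl.get_image("scene")[:,:,::-1].copy();cv2.imwrite("pics/s3.png",im)
m=ctrl.camera_model("scene")
R=Ro.from_rotvec(s['tool_rot']).as_matrix()
def pr(X):
    c=np.array(m['R'])@X+m['t'];return c[0]/c[2]*m['fx']+m['cx'],c[1]/c[2]*m['fy']+m['cy']
tip=s['position']+.014*R[:,2]
u,v=pr(tip);print('tip px',u,v, 'tcp',pr(np.array(s['position'])))
x0,y0=int(u)-70,int(v)-60
cv2.imwrite("pics/s3c.png",cv2.resize(im[y0:y0+120,x0:x0+140],None,fx=5,fy=5,interpolation=cv2.INTER_CUBIC));print(x0,y0)
E
```

```text
3.75 [ 0.52909694 -0.34658626  0.0248468 ] [-0.13590768  1.02962057  0.19862237] [-0.07694683  0.52920927  0.79578374  1.70744311 -0.42009885  1.08484137
  0.52873702]
tip px 179.90740926000564 274.97787562111256 tcp (np.float64(179.39991968397766), np.float64(271.2739761843661))
109 214
```

View pics/s3c.png

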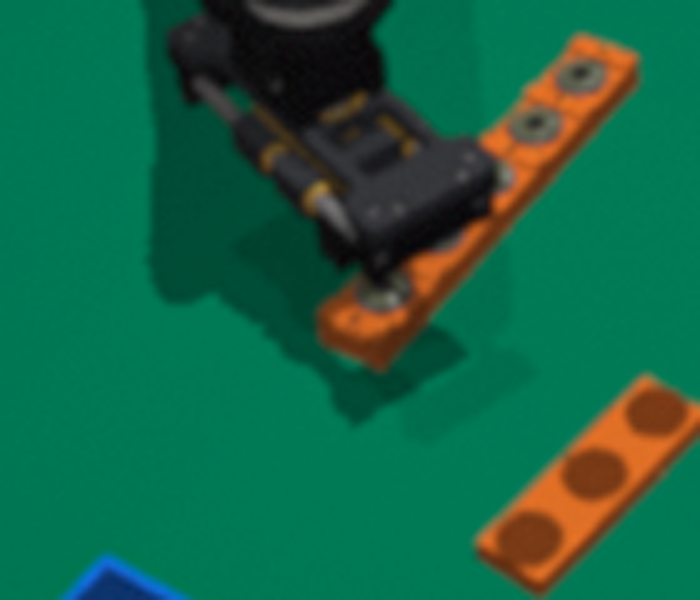

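```bash
python3 - <<'E'
from h import *
m=ctrl.camera_model("scene")
def pr(X,m=m):
    c=np.array(m['R'])@X+m['t'];return np.round([c[0]/c[2]*m['fx']+m['cx'],c[1]/c[2]*m['fy']+m['cy']],1)
p=np.array([.233,.606,.198-.014]);d=np.array([.358,.933,0])*.05
print('start tips',pr(p-d),pr(p+d),'seen ~(254,62),(270,58)')
c,s=np.cos(.028),np.sin(.028)
for x in(.02,-.02):
  for y in(.13,-.13):
    print(x,y,pr(np.array([.5387+c*x-s*y,-.2406+s*x+c*y,.02])))
S=ctrl.get_state();R=Ro.from_rotvec(S['tool_rot']).as_matrix();P=S['position']
for l in(.014,0,-.056,-.1):
  print(l,[((pr(P+R@[0,y,l])-[109,214])*5).round().tolist() for y in(-.095,-.015,.015,.095)])
# scene initial pic corners quick
print('carrier right end scene',w("scene",109+320/5,214+315/5,.02),w("scene",109+378/5,214+352/5,.02))
E
```

```text
start tips [253.2  72.5] [272.3  66.5] seen ~(254,62),(270,58)
0.02 0.13 [236.  225.5]
0.02 -0.13 [184.2 283.1]
-0.02 0.13 [224.5 221.3]
-0.02 -0.13 [171.7 277.5]
0.014 [[260.0, 210.0], [340.0, 289.0], [372.0, 321.0], [461.0, 409.0]]
0 [[258.0, 192.0], [338.0, 271.0], [370.0, 302.0], [459.0, 391.0]]
-0.056 [[245.0, 116.0], [327.0, 195.0], [360.0, 226.0], [451.0, 313.0]]
-0.1 [[235.0, 53.0], [318.0, 132.0], [351.0, 162.0], [444.0, 249.0]]
carrier right end scene [ 0.52410495 -0.36796905  0.02      ] [ 0.56598891 -0.37308746  0.02      ]
```

The projected fingertips (crop rows 289–321) lie about 30 px below the ones I can see (about 260–275), and the same was true at the start. So the real tool seems to be about 25–30 mm higher than reported, and it passed over the carrier. I'll move to free bench on the far side and feel for the surface.

Request:
{"method": "step_arm", "body": {
  "commands": [
    {"travel": [0, 0, -0.04], "turn": [0, 0, 0]},
    {"travel": [0.016, 0.045, -0.04], "turn": [0, 0, 0]},
    {"travel": [0.026, 0.075, -0.04], "turn": [0, 0, 0]},
    {"travel": [0.026, 0.075, -0.01], "turn": [0, 0, 0]},
    {"travel": [0.026, 0.075, 0.0], "turn": [0, 0, 0]}
  ]
}}

```text
time: 4.3
position: [0.6096, -0.3436, 0.0219]
tool_rot: [-2.544, -1.838, 0.003]
ft_force: [-0.1, -0.1, -0.8]
grip_width: 0.004
grip_force: 0.0
```

Request:
{"method": "step_arm", "body": {
  "commands": [
    {"travel": [0, 0, 0.005], "turn": [0, 0, 0]},
    {"travel": [0, 0, 0.01], "turn": [0, 0, 0]},
    {"travel": [0, 0, 0.013], "turn": [0, 0, 0]},
    {"travel": [0, 0, 0.016], "turn": [0, 0, 0]},
    {"travel": [0, 0, 0.016], "turn": [0, 0, 0]}
  ]
}}

```text
time: 4.8
position: [0.6098, -0.3453, 0.0091]
tool_rot: [2.548, 1.837, 0.001]
ft_force: [0.3, 0.7, -0.1]
grip_width: 0.004
grip_force: 0.0
```

```bash
python3 - <<'E'
from h import *
import cv2
s=ctrl.get_state();print(s['time'],s['position'],s['ft_force'],s['torque'])
im=ctrl.get_image("scene")[:,:,::-1].copy();cv2.imwrite("pics/s4.png",im)
a=cv2.resize(im[220:300,150:250],(800,600)[0:1]+(640,),interpolation=cv2.INTER_CUBIC)
a=cv2.resize(im[225:300,150:250],(800,600),interpolation=cv2.INTER_CUBIC)
m=ctrl.camera_model("scene");R=Ro.from_rotvec(s['tool_rot']).as_matrix()
for y in(-.015,.015):
    c=np.array(m['R'])@(s['position']+R@[0,y,.014])+m['t'];print(8*(c[0]/c[2]*m['fx']+m['cx']-150),8*(c[1]/c[2]*m['fy']+m['cy']-225))
cv2.imwrite("pics/s4c.png",a)
E
```

```text
4.8 [ 0.60977757 -0.3453373   0.00907323] [ 0.26930038  0.7483272  -0.12053795] [-0.07703099  0.07058249  0.01707962]
416.2034655809516 497.7704844209502
470.66589671932525 550.7717520959259
```

View pics/s4c.png

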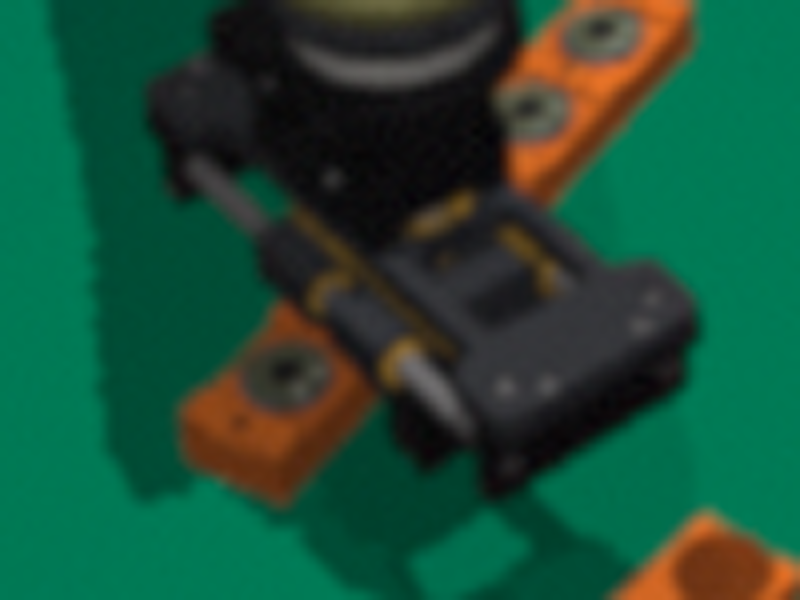

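The picture shows the fingertips at about (430, 465), not at the projected (443, 524), so they sit about 25 mm too high. The reported tip height is −5 mm with no contact. I'll keep feeling downward.

Request:
{"method": "step_arm", "body": {
  "commands": [
    {"travel": [0, 0, 0.004], "turn": [0, 0, 0]},
    {"travel": [0, 0, 0.008], "turn": [0, 0, 0]},
    {"travel": [0, 0, 0.01], "turn": [0, 0, 0]},
    {"travel": [0, 0, 0.012], "turn": [0, 0, 0]},
    {"travel": [0, 0, 0.012], "turn": [0, 0, 0]}
  ]
}}

```text
time: 5.35
position: [0.6096, -0.3452, -0.0036]
tool_rot: [-2.548, -1.837, 0.0]
ft_force: [-0.8, 0.2, 0.9]
grip_width: 0.009
grip_force: 0.0
```

Request:
{"method": "step_arm", "body": {
  "commands": [
    {"travel": [0, 0, 0.001], "turn": [0, 0, 0]},
    {"travel": [0, 0, 0.002], "turn": [0, 0, 0]},
    {"travel": [0, 0, 0.003], "turn": [0, 0, 0]},
    {"travel": [0, 0, 0.004], "turn": [0, 0, 0]},
    {"travel": [0, 0, 0.004], "turn": [0, 0, 0]}
  ]
}}

```text
time: 5.85
position: [0.6097, -0.3452, -0.0073]
tool_rot: [-2.548, -1.837, -0.0]
ft_force: [0.1, 0.2, -0.1]
grip_width: 0.003
grip_force: 0.0
```

Request:
{"method": "step_arm", "body": {
  "commands": [
    {"travel": [0, 0, 0.001], "turn": [0, 0, 0]},
    {"travel": [0, 0, 0.002], "turn": [0, 0, 0]},
    {"travel": [0, 0, 0.003], "turn": [0, 0, 0]},
    {"travel": [0, 0, 0.003], "turn": [0, 0, 0]},
    {"travel": [0, 0, 0.003], "turn": [0, 0, 0]}
  ]
}}

```text
time: 6.35
position: [0.6098, -0.3453, -0.0102]
tool_rot: [-2.548, -1.837, -0.0]
ft_force: [0.4, -0.2, -0.3]
grip_width: 0.009
grip_force: 0.0
```

Request:
{"method": "step_arm", "body": {
  "commands": [
    {"travel": [0, 0, 0.001], "turn": [0, 0, 0]},
    {"travel": [0, 0, 0.002], "turn": [0, 0, 0]},
    {"travel": [0, 0, 0.003], "turn": [0, 0, 0]},
    {"travel": [0, 0, 0.003], "turn": [0, 0, 0]},
    {"travel": [0, 0, 0.003], "turn": [0, 0, 0]}
  ]
}}

```text
time: 6.85
position: [0.6098, -0.3453, -0.0132]
tool_rot: [-2.548, -1.837, -0.0]
ft_force: [-0.9, -0.9, 0.1]
grip_width: 0.008
grip_force: 0.0
```

Request:
{"method": "step_arm", "body": {
  "commands": [
    {"travel": [0, 0, 0.001], "turn": [0, 0, 0]},
    {"travel": [0, 0, 0.002], "turn": [0, 0, 0]},
    {"travel": [0, 0, 0.003], "turn": [0, 0, 0]},
    {"travel": [0, 0, 0.003], "turn": [0, 0, 0]},
    {"travel": [0, 0, 0.003], "turn": [0, 0, 0]}
  ]
}}

```text
time: 7.35
position: [0.6098, -0.3453, -0.0162]
tool_rot: [-2.548, -1.837, -0.0]
ft_force: [0.1, 0.3, 0.4]
grip_width: 0.005
grip_force: 0.0
```

Request:
{"method": "step_arm", "body": {
  "commands": [
    {"travel": [0, 0, 0.001], "turn": [0, 0, 0]},
    {"travel": [0, 0, 0.002], "turn": [0, 0, 0]},
    {"travel": [0, 0, 0.003], "turn": [0, 0, 0]},
    {"travel": [0, 0, 0.003], "turn": [0, 0, 0]},
    {"travel": [0, 0, 0.003], "turn": [0, 0, 0]}
  ]
}}

```text
time: 7.85
position: [0.6098, -0.3453, -0.0192]
tool_rot: [-2.548, -1.837, -0.0]
ft_force: [0.2, 0.4, 1.1]
grip_width: 0.004
grip_force: 0.0
```

Request:
{"method": "step_arm", "body": {
  "commands": [
    {"travel": [0, 0, 0.001], "turn": [0, 0, 0]},
    {"travel": [0, 0, 0.002], "turn": [0, 0, 0]},
    {"travel": [0, 0, 0.003], "turn": [0, 0, 0]},
    {"travel": [0, 0, 0.003], "turn": [0, 0, 0]},
    {"travel": [0, 0, 0.003], "turn": [0, 0, 0]}
  ]
}}

```text
time: 8.35
position: [0.6098, -0.3453, -0.0222]
tool_rot: [-2.548, -1.837, 0.0]
ft_force: [-0.0, -0.4, -0.5]
grip_width: 0.003
grip_force: 0.0
```

Request:
{"method": "step_arm", "body": {
  "commands": [
    {"travel": [0, 0, 0.001], "turn": [0, 0, 0]},
    {"travel": [0, 0, 0.002], "turn": [0, 0, 0]},
    {"travel": [0, 0, 0.003], "turn": [0, 0, 0]},
    {"travel": [0, 0, 0.003], "turn": [0, 0, 0]},
    {"travel": [0, 0, 0.003], "turn": [0, 0, 0]}
  ]
}}

```text
time: 8.85
position: [0.61, -0.3454, -0.0232]
tool_rot: [-2.548, -1.837, -0.001]
ft_force: [-2.7, 2.5, 10.0]
grip_width: 0.007
grip_force: 5.0
```

```bash
python3 - <<'E'
from h import *
import cv2
s=ctrl.get_state();print(s['time'],s['position'],s['ft_force'],s['joint_torque'])
im=ctrl.get_image("scene")[:,:,::-1].copy();cv2.imwrite("pics/s5.png",im)
a=cv2.resize(im[235:295,150:230],(800,600),interpolation=cv2.INTER_CUBIC)
m=ctrl.camera_model("scene");R=Ro.from_rotvec(s['tool_rot']).as_matrix()
for dz in(0,.04):
 for y in(-.015,.015):
    c=np.array(m['R'])@(s['position']+[0,0,dz]+R@[0,y,.014])+m['t'];print(dz,10*(c[0]/c[2]*m['fx']+m['cx']-150),10*(c[1]/c[2]*m['fy']+m['cy']-235))
cv2.imwrite("pics/s5c.png",a)
E
```

```text
8.85 [ 0.60995083 -0.34541002 -0.02319902] [-2.67974155  2.51218601  9.97131299] [ 3.97848040e-01 -4.97535610e+01  1.27108303e+01 -2.30358624e+01
 -2.65715662e-01 -1.43355221e+00  2.32402454e-04]
0 528.8673782924997 605.2601995937624
0 596.0449042319476 671.687328469136
0.04 518.6406788433192 502.4748516305749
0.04 586.9778208788381 568.6759450609162
```

View pics/s5c.png

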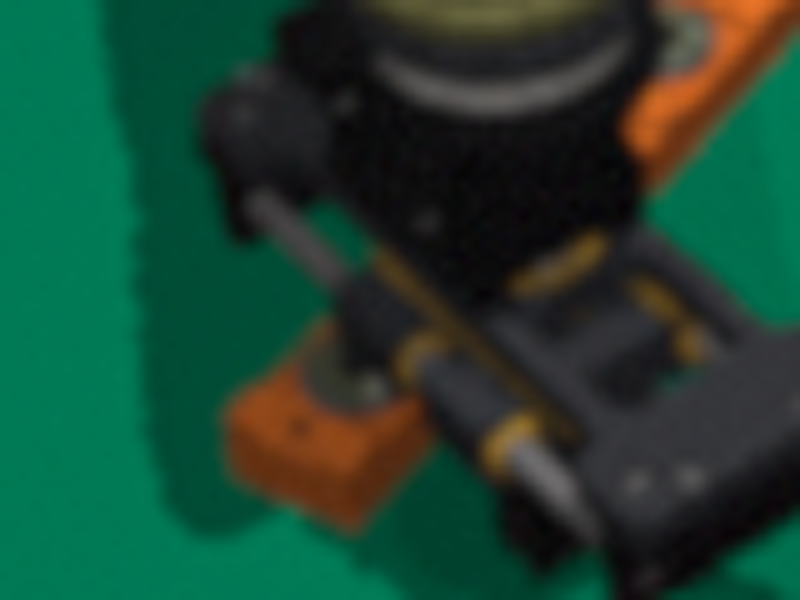

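Contact came at reported z = −0.0232, so the true height is the reported height plus 37 mm. I'll work at reported z ≈ −0.013, which puts the tip 10 mm up, and redo the rotating push.

Request:
{"method": "step_arm", "body": {
  "commands": [
    {"travel": [0, 0, -0.012], "turn": [0, 0, 0]},
    {"travel": [-0.003, -0.009, -0.012], "turn": [0, 0, 0]},
    {"travel": [-0.006, -0.018, -0.012], "turn": [0, 0, 0]},
    {"travel": [-0.008, -0.025, -0.012], "turn": [0, 0, 0]},
    {"travel": [-0.01, -0.03, -0.012], "turn": [0, 0, 0]}
  ]
}}

```text
time: 9.4
position: [0.5766, -0.3452, -0.0136]
tool_rot: [-2.548, -1.836, 0.001]
ft_force: [-0.3, 0.5, 0.1]
grip_width: 0.007
grip_force: 0.0
```

Request:
{"method": "step_arm", "body": {
  "commands": [
    {"travel": [-0.002, -0.006, 0], "turn": [0, 0, 0]},
    {"travel": [-0.004, -0.012, 0], "turn": [0, 0, 0]},
    {"travel": [-0.006, -0.018, 0], "turn": [0, 0, 0]},
    {"travel": [-0.008, -0.024, 0], "turn": [0, 0, 0]},
    {"travel": [-0.01, -0.03, 0], "turn": [0, 0, 0]}
  ]
}}

```text
time: 9.9
position: [0.5461, -0.3453, -0.0132]
tool_rot: [-2.548, -1.837, -0.0]
ft_force: [1.4, -0.2, -1.1]
grip_width: 0.002
grip_force: 0.3
```

```bash
cat >> h.py <<'E'
import cv2
def cam_look(n,name):
    im=ctrl.get_image(n)[:,:,::-1].copy();cv2.imwrite(f"pics/{name}.png",im);return im
def rings(im,n="top",z=.026):
    """top image: world positions of orange carrier region extents via speakers (grey discs enclosed by orange)"""
    hsv=cv2.cvtColor(im,cv2.COLOR_BGR2HSV);m=cv2.inRange(hsv,(3,90,60),(18,255,255))
    k,l,st,c=cv2.connectedComponentsWithStats(m)
    for i in range(1,k):
        if st[i,4]<150: continue
        cs,_=cv2.findContours((l==i).astype(np.uint8),cv2.RETR_CCOMP,cv2.CHAIN_APPROX_NONE)
        big=max(cs,key=cv2.contourArea);r=cv2.minAreaRect(big);b=cv2.boxPoints(r)
        q=[w(n,u,v,.02)[:2] for u,v in b]
        print('area',st[i,4],'px box',b.round(0).tolist(),'world',np.round(q,3).tolist())
        for c2 in cs:
            a=cv2.contourArea(c2)
            if c2 is not big and a>15:
                M=cv2.moments(c2);u,v=M['m10']/M['m00'],M['m01']/M['m00'];W=w(n,u,v,z)
                print('  hole',round(u,1),round(v,1),a,'world',np.round(W[:2],4),'bay',np.round(bay(W),4))
E
python3 - <<'E'
from h import *
to_tool(.597,-.349,-.013,71.3)
rings(cv2.imread("pics/top0.png")); print('---')
rings(cam_look("top","t5"))
rings(cam_look("scene","s6"),"scene")
E
```

```text
t 9.9 p [ 0.5461 -0.3453 -0.0132] head 71.6 F [ 1.4 -0.2 -1.1]
travel [ 0.0125  0.0495 -0.0002] turn [ 0.   -0.01  0.29]
area 713 px box [[378.0, 154.0], [379.0, 139.0], [427.0, 145.0], [425.0, 160.0]] world [[0.684, -0.306], [0.727, -0.312], [0.713, -0.442], [0.671, -0.436]]
area 179 px box [[92.0, 206.0], [93.0, 197.0], [120.0, 199.0], [119.0, 208.0]] world [[0.53, 0.472], [0.555, 0.471], [0.549, 0.397], [0.524, 0.398]]
area 1029 px box [[306.0, 200.0], [402.0, 199.0], [402.0, 214.0], [306.0, 215.0]] world [[0.555, -0.108], [0.563, -0.37], [0.521, -0.369], [0.513, -0.109]]
  hole 372.4 206.4 101.0 world [ 0.5397 -0.2876] bay [-0.1501 -0.4058]
  hole 354.3 206.6 105.0 world [ 0.5383 -0.2386] bay [-0.1529 -0.3569]
  hole 336.2 206.9 111.0 world [ 0.5369 -0.1895] bay [-0.1557 -0.3078]
  hole 318.1 207.0 112.0 world [ 0.5358 -0.1407] bay [-0.1583 -0.2591]
  hole 390.5 206.2 102.0 world [ 0.5409 -0.3366] bay [-0.1474 -0.4548]
area 1665 px box [[472.0, 245.0], [511.0, 240.0], [518.0, 288.0], [479.0, 294.0]] world [[0.439, -0.554], [0.456, -0.661], [0.328, -0.672], [0.311, -0.567]]
---
ar
[... 3104 characters left out ...]
.0, 145.0]] world [[1.009, 0.8], [0.998, 0.908], [1.187, 0.903], [1.19, 0.799]]
area 486 px box [[195.0, 247.0], [231.0, 218.0], [240.0, 230.0], [205.0, 259.0]] world [[0.506, -0.246], [0.524, -0.089], [0.577, -0.121], [0.556, -0.271]]
area 166 px box [[162.0, 273.0], [169.0, 264.0], [183.0, 275.0], [175.0, 284.0]] world [[0.489, -0.371], [0.485, -0.335], [0.541, -0.349], [0.544, -0.384]]
area 6247 px box [[-24.0, 364.0], [55.0, 269.0], [104.0, 310.0], [26.0, 405.0]] world [[0.315, -0.79], [0.233, -0.505], [0.448, -0.538], [0.488, -0.796]]
area 805 px box [[204.0, 323.0], [240.0, 287.0], [251.0, 298.0], [215.0, 334.0]] world [[0.678, -0.446], [0.691, -0.307], [0.736, -0.325], [0.72, -0.459]]
```

```bash
cat >> h.py <<'E'
def pose(yc,xc,name,a0=15):
    """bay-frame carrier pose from speaker discs; (xc,yc) guess in m of centre, a0 deg guess. a = left end ahead"""
    im=cam_look("top",name);hsv=cv2.cvtColor(im,cv2.COLOR_BGR2HSV);m=cv2.inRange(hsv,(3,90,60),(18,255,255))
    cs,hi=cv2.findContours(m,cv2.RETR_CCOMP,cv2.CHAIN_APPROX_NONE);P=[];I=[]
    for c,h in zip(cs,hi[0]):
        A=cv2.contourArea(c)
        if h[3]>=0 and 60<A<150:
            M=cv2.moments(c);b=bay(w("top",M['m10']/M['m00'],M['m01']/M['m00'],.026))
            s=(b-[xc,yc])@[np.sin(np.radians(a0)),np.cos(np.radians(a0))]/.049
            if abs((b-[xc,yc])@[np.cos(np.radians(a0)),-np.sin(np.radians(a0))])<.05: P.append(b);I.append(round(s))
    P=np.array(P);I=np.array(I)
    A=np.c_[np.ones(len(I)),I*.049];X,res,_,_=np.linalg.lstsq(A,P,rcond=None)
    a=np.degrees(np.arctan2(X[1,0],X[1,1]))
    print('idx',sorted(I),'pitch',np.round(.049*np.hypot(*X[1]),4),'centre bay',np.round(X[0],4),'a',round(a,2))
    u=X[1]/np.hypot(*X[1]);L=X[0]+.13*u;R=X[0]-.13*u
    print('left end',np.round(L,4),'right end',np.round(R,4),'world right',np.round(unbay(*R),4),'axis heading world',round(90-a+np.degrees(YB),1))
    return X[0],a,R,u
E
```

Request:
{"method": "step_arm", "body": {
  "commands": [
    {"travel": [-0.002, -0.006, 0], "turn": [0, 0, 0]},
    {"travel": [-0.004, -0.012, 0], "turn": [0, 0, 0]},
    {"travel": [-0.006, -0.018, 0], "turn": [0, 0, 0]},
    {"travel": [-0.009, -0.025, 0], "turn": [0, 0, 0]},
    {"travel": [-0.011, -0.032, 0], "turn": [0, 0, 0]}
  ]
}}

```text
time: 10.5
position: [0.512, -0.3458, -0.0131]
tool_rot: [2.548, 1.837, 0.0]
ft_force: [1.3, -0.3, -0.6]
grip_width: 0.01
grip_force: 0.5
```

```bash
python3 - <<'E'
from h import *
pose(-.355,-.175,"t6")
to_tool(.6,-.4,-.013,71.3)
E
```

```text
idx [np.int64(-1), np.int64(0), np.int64(1), np.int64(2)] pitch 0.0488 centre bay [-0.1752 -0.3568] a 16.98
left end [-0.1373 -0.2325] right end [-0.2132 -0.4812] world right [ 0.4744 -0.3611] axis heading world 71.4
t 10.55 p [ 0.5104 -0.346  -0.0132] head 71.5 F [-0.7  0.2 -0.1]
travel [-0.0228  0.1021 -0.0004] turn [-0.07 -0.01  0.2 ]
```

The carrier is now angled at 17° on the planned line. Next I'll go round to the right end, with the fingers slightly apart to make a wide flat pusher, and push along its axis.

Request:
{"method": "step_arm", "body": {
  "commands": [
    {"travel": [0, 0.02, 0], "turn": [0, 0, 0]},
    {"travel": [-0.025, 0.02, 0], "turn": [0, 0, 0]},
    {"travel": [-0.06, 0.015, 0], "turn": [0, 0, 0]},
    {"travel": [-0.062, -0.02, 0], "turn": [0, 0, 0]},
    {"travel": [-0.062, -0.03, 0], "turn": [0, 0, 0]}
  ],
  "gripper": 0.15
}}

```text
time: 11.05
position: [0.459, -0.3964, -0.0139]
tool_rot: [-2.551, -1.828, 0.004]
ft_force: [-0.5, 0.5, -0.3]
grip_width: 0.15
grip_force: 0.0
```

Request:
{"method": "step_arm", "body": {
  "commands": [
    {"travel": [0.008, 0, 0], "turn": [0, 0, 0]},
    {"travel": [0.016, 0, 0], "turn": [0, 0, 0]},
    {"travel": [0.024, 0, 0], "turn": [0, 0, 0]},
    {"travel": [0.032, 0, 0], "turn": [0, 0, 0]},
    {"travel": [0.04, 0, 0], "turn": [0, 0, 0]}
  ]
}}

```text
time: 11.55
position: [0.4784, -0.3566, -0.013]
tool_rot: [2.546, 1.838, -0.0]
ft_force: [-1.3, -1.3, -0.9]
grip_width: 0.15
grip_force: 1.0
```

Request:
{"method": "step_arm", "body": {
  "commands": [
    {"travel": [0.01, 0, 0], "turn": [0, 0, 0]},
    {"travel": [0.02, 0, 0], "turn": [0, 0, 0]},
    {"travel": [0.03, 0, 0], "turn": [0, 0, 0]},
    {"travel": [0.04, 0, 0], "turn": [0, 0, 0]},
    {"travel": [0.05, 0, 0], "turn": [0, 0, 0]}
  ]
}}

```text
time: 12.05
position: [0.4934, -0.3091, -0.013]
tool_rot: [2.548, 1.837, 0.0]
ft_force: [-0.2, -3.1, 2.5]
grip_width: 0.151
grip_force: 1.4
```

```bash
python3 - <<'E'
from h import *
pose(-.30,-.155,"t7")
to_tool(.6,-.4,-.013,71.3)
E
```

```text
idx [np.int64(-2), np.int64(-1), np.int64(0), np.int64(1), np.int64(2)] pitch 0.0489 centre bay [-0.1596 -0.292 ] a 16.73
left end [-0.1222 -0.1675] right end [-0.1971 -0.4165] world right [ 0.4925 -0.2969] axis heading world 71.6
t 12.1 p [ 0.4944 -0.3066 -0.0133] head 71.7 F [0.7 0.6 1.5]
travel [-0.0555  0.1296 -0.0004] turn [-0.02 -0.11  0.41]
```

Request:
{"method": "step_arm", "body": {
  "commands": [
    {"travel": [0.012, 0.0004, 0], "turn": [0, 0, 0]},
    {"travel": [0.024, 0.0008, 0], "turn": [0, 0, 0]},
    {"travel": [0.036, 0.0012, 0], "turn": [0, 0, 0]},
    {"travel": [0.048, 0.0016, 0], "turn": [0, 0, 0]},
    {"travel": [0.06, 0.002, 0], "turn": [0, 0, 0]}
  ]
}}

```text
time: 12.6
position: [0.5143, -0.2521, -0.0132]
tool_rot: [-2.548, -1.838, -0.0]
ft_force: [-0.7, -2.2, -0.7]
grip_width: 0.152
grip_force: 1.1
```

Request:
{"method": "step_arm", "body": {
  "commands": [
    {"travel": [0.012, 0.0004, 0], "turn": [0, 0, 0]},
    {"travel": [0.024, 0.0008, 0], "turn": [0, 0, 0]},
    {"travel": [0.036, 0.0012, 0], "turn": [0, 0, 0]},
    {"travel": [0.048, 0.0016, 0], "turn": [0, 0, 0]},
    {"travel": [0.06, 0.002, 0], "turn": [0, 0, 0]}
  ]
}}

```text
time: 13.1
position: [0.5351, -0.196, -0.0132]
tool_rot: [-2.548, -1.837, -0.0]
ft_force: [-1.8, -1.8, 0.2]
grip_width: 0.152
grip_force: 1.0
```

```bash
python3 - <<'E'
from h import *
pose(-.18,-.12,"t8")
to_tool(.6,-.4,-.013,71.3)
E
```

```text
idx [np.int64(-1), np.int64(0), np.int64(1), np.int64(2)] pitch 0.0489 centre bay [-0.1214 -0.1781] a 16.6
left end [-0.0842 -0.0535] right end [-0.1585 -0.3026] world right [ 0.5343 -0.1842] axis heading world 71.7
t 13.15 p [ 0.5362 -0.1931 -0.0134] head 71.7 F [ 0.6  0.8 -0.4]
travel [-0.1765  0.1254 -0.0008] turn [-0.03 -0.12  0.44]
```

Request:
{"method": "step_arm", "body": {
  "commands": [
    {"travel": [0.012, 0.0004, 0], "turn": [0, 0, 0]},
    {"travel": [0.024, 0.0008, 0], "turn": [0, 0, 0]},
    {"travel": [0.036, 0.0012, 0], "turn": [0, 0, 0]},
    {"travel": [0.048, 0.0016, 0], "turn": [0, 0, 0]},
    {"travel": [0.06, 0.002, 0], "turn": [0, 0, 0]}
  ]
}}

```text
time: 13.65
position: [0.5559, -0.1395, -0.0133]
tool_rot: [-2.548, -1.837, 0.0]
ft_force: [-0.9, -0.9, -0.5]
grip_width: 0.152
grip_force: 0.7
```

Request:
{"method": "step_arm", "body": {
  "commands": [
    {"travel": [0.012, 0.0004, 0], "turn": [0, 0, 0]},
    {"travel": [0.024, 0.0008, 0], "turn": [0, 0, 0]},
    {"travel": [0.036, 0.0012, 0], "turn": [0, 0, 0]},
    {"travel": [0.048, 0.0016, 0], "turn": [0, 0, 0]},
    {"travel": [0.054, 0.002, 0], "turn": [0, 0, 0]}
  ]
}}

```text
time: 14.15
position: [0.5752, -0.0883, -0.0132]
tool_rot: [-2.546, -1.839, -0.001]
ft_force: [-1.5, 0.0, -1.1]
grip_width: 0.155
grip_force: 0.6
```

```bash
python3 - <<'E'
from h import *
pose(-.07,-.085,"t9")
to_tool(.6,-.4,-.013,71.3)
E
```

```text
idx [np.int64(-1), np.int64(0), np.int64(1), np.int64(2)] pitch 0.0489 centre bay [-0.0848 -0.0694] a 16.48
left end [-0.0479  0.0553] right end [-0.1217 -0.194 ] world right [ 0.5742 -0.0767] axis heading world 71.9
t 14.2 p [ 0.5755 -0.0876 -0.0132] head 71.7 F [ 1.3  0.7 -0.5]
travel [-0.289   0.1212 -0.0005] turn [ 0.   -0.06  0.43]
```

Request:
{"method": "step_arm", "body": {
  "commands": [
    {"travel": [0.009, 0.0002, 0], "turn": [0, 0, 0]},
    {"travel": [0.018, 0.0004, 0], "turn": [0, 0, 0]},
    {"travel": [0.027, 0.0006, 0], "turn": [0, 0, 0]},
    {"travel": [0.036, 0.0008, 0], "turn": [0, 0, 0]},
    {"travel": [0.045, 0.001, 0], "turn": [0, 0, 0]}
  ]
}}

```text
time: 14.7
position: [0.5901, -0.0471, -0.0131]
tool_rot: [2.548, 1.837, 0.0]
ft_force: [-0.0, -1.8, -0.3]
grip_width: 0.149
grip_force: 0.9
```

Request:
{"method": "step_arm", "body": {
  "commands": [
    {"travel": [0.009, 0.0002, 0], "turn": [0, 0, 0]},
    {"travel": [0.016, 0.0003, 0], "turn": [0, 0, 0]},
    {"travel": [0.022, 0.0005, 0], "turn": [0, 0, 0]},
    {"travel": [0.028, 0.0007, 0], "turn": [0, 0, 0]},
    {"travel": [0.032, 0.0008, 0], "turn": [0, 0, 0]}
  ]
}}

```text
time: 15.2
position: [0.6009, -0.0172, -0.0131]
tool_rot: [2.548, 1.838, 0.0]
ft_force: [-0.5, -2.5, 0.5]
grip_width: 0.15
grip_force: 1.1
```

```bash
python3 - <<'E'
from h import *
pose(.005,-.062,"t10")
to_tool(.6,-.4,-.013,71.3)
E
```

```text
idx [np.int64(-1), np.int64(0), np.int64(1)] pitch 0.0489 centre bay [-0.0613  0.0024] a 16.57
left end [-0.0242  0.127 ] right end [-0.0983 -0.1222] world right [ 0.5997 -0.0056] axis heading world 71.8
t 15.25 p [ 0.6011 -0.0165 -0.0131] head 71.6 F [-1.  -1.8  0.6]
travel [-3.644e-01  1.198e-01 -3.000e-04] turn [ 0.01 -0.03  0.34]
```

The left end is now behind the post at bay (−24, +127) mm. Next I'll back off, shut the fingers, go round to the near long side at the right end, and push it towards the fence.

Request:
{"method": "step_arm", "body": {
  "commands": [
    {"travel": [-0.015, 0, 0], "turn": [0, 0, 0]},
    {"travel": [-0.018, -0.02, 0], "turn": [0, 0, 0]},
    {"travel": [-0.018, -0.065, 0], "turn": [0, 0, 0]},
    {"travel": [0.0, -0.07, 0], "turn": [0, 0, 0]},
    {"travel": [0.025, -0.07, 0], "turn": [0, 0, 0]}
  ]
}}

```text
time: 15.75
position: [0.5394, 0.0268, -0.0135]
tool_rot: [-2.55, -1.831, 0.001]
ft_force: [0.3, -0.4, -0.4]
grip_width: 0.15
grip_force: 0.0
```

Request:
{"method": "step_arm", "body": {
  "commands": [
    {"travel": [0.004, 0, 0], "turn": [0, 0, -6]},
    {"travel": [0.008, 0, 0], "turn": [0, 0, -12]},
    {"travel": [0.01, 0, 0], "turn": [0, 0, -16]},
    {"travel": [0.01, 0, 0], "turn": [0, 0, -16]},
    {"travel": [0.01, 0, 0], "turn": [0, 0, -16]}
  ],
  "gripper": 0
}}

```text
time: 16.25
position: [0.5451, 0.0368, -0.0131]
tool_rot: [-2.271, -2.171, -0.0]
ft_force: [-1.6, 0.4, -0.2]
grip_width: 0.005
grip_force: 0.0
```

```bash
python3 - <<'E'
from h import *
pose(.005,-.062,"t11")
s=ctrl.get_state();print(bay(s['position']))
to_tool(*unbay(-.055,-.10),-.013,88.3)
E
```

```text
idx [np.int64(0), np.int64(1)] pitch 0.0487 centre bay [-0.061   0.0031] a 16.61
left end [-0.0238  0.1277] right end [-0.0981 -0.1215] world right [ 0.5999 -0.0049] axis heading world 71.7
[-0.15406263 -0.08135868]
t 16.3 p [ 0.5451  0.0368 -0.0131] head 87.4 F [-0.4  0.7 -0. ]
travel [-0.0171  0.0993 -0.0001] turn [ 0.   -0.01 -0.87]
```

Request:
{"method": "step_arm", "body": {
  "commands": [
    {"travel": [-0.016, 0.005, 0], "turn": [0, 0, 0]},
    {"travel": [-0.016, 0.018, 0], "turn": [0, 0, 0]},
    {"travel": [-0.016, 0.026, 0], "turn": [0, 0, 0]},
    {"travel": [-0.016, 0.034, 0], "turn": [0, 0, 0]},
    {"travel": [-0.016, 0.042, 0], "turn": [0, 0, 0]}
  ]
}}

```text
time: 16.8
position: [0.5864, 0.02, -0.0134]
tool_rot: [-2.267, -2.173, 0.002]
ft_force: [-0.7, -0.2, -0.4]
grip_width: 0.008
grip_force: 0.4
```

Request:
{"method": "step_arm", "body": {
  "commands": [
    {"travel": [0, 0.008, 0], "turn": [0, 0, 0]},
    {"travel": [0, 0.016, 0], "turn": [0, 0, 0]},
    {"travel": [0, 0.024, 0], "turn": [0, 0, 0]},
    {"travel": [0, 0.03, 0], "turn": [0, 0, 0]},
    {"travel": [0, 0.036, 0], "turn": [0, 0, 0]}
  ]
}}

```text
time: 17.3
position: [0.623, 0.0183, -0.0132]
tool_rot: [-2.268, -2.174, 0.0]
ft_force: [-1.6, -0.2, 0.5]
grip_width: 0.005
grip_force: 0.4
```

```bash
python3 - <<'E'
from h import *
s=ctrl.get_state();print(bay(s['position']),s['ft_force'])
pose(.0,-.045,"t12",8)
E
```

```text
[-0.07570538 -0.09761415] [-1.6328107  -0.21420881  0.46119571]
idx [np.int64(0), np.int64(1)] pitch 0.0489 centre bay [-0.0434  0.0089] a 2.51
left end [-0.0378  0.1388] right end [-0.0491 -0.1209] world right [ 0.6489 -0.0058] axis heading world 85.8
```

Request:
{"method": "step_arm", "body": {
  "commands": [
    {"travel": [0, -0.015, 0], "turn": [0, 0, 0]},
    {"travel": [0.03, -0.018, 0], "turn": [0, 0, 0]},
    {"travel": [0.07, -0.018, 0], "turn": [0, 0, 0]},
    {"travel": [0.09, -0.018, 0], "turn": [0, 0, 0]},
    {"travel": [0.09, -0.01, 0], "turn": [0, 0, 0]}
  ]
}}

```text
time: 17.85
position: [0.6158, 0.115, -0.0132]
tool_rot: [-2.258, -2.18, -0.003]
ft_force: [-0.3, -0.7, -0.6]
grip_width: 0.005
grip_force: 0.0
```

Request:
{"method": "step_arm", "body": {
  "commands": [
    {"travel": [0, 0.008, 0], "turn": [0, 0, 0]},
    {"travel": [0, 0.014, 0], "turn": [0, 0, 0]},
    {"travel": [0, 0.02, 0], "turn": [0, 0, 0]},
    {"travel": [0, 0.026, 0], "turn": [0, 0, 0]},
    {"travel": [0, 0.032, 0], "turn": [0, 0, 0]}
  ]
}}

```text
time: 18.35
position: [0.6484, 0.1063, -0.0133]
tool_rot: [-2.269, -2.172, 0.001]
ft_force: [-3.5, 0.7, 1.7]
grip_width: 0.01
grip_force: 1.2
```

```bash
python3 - <<'E'
from h import *
s=ctrl.get_state();print(bay(s['position']),s['ft_force'])
rings(cam_look("top","t13"))
E
```

```text
[-0.05285573 -0.00889795] [-3.52514477  0.65126063  1.69031495]
area 712 px box [[378.0, 154.0], [379.0, 139.0], [427.0, 145.0], [425.0, 160.0]] world [[0.685, -0.306], [0.727, -0.312], [0.713, -0.442], [0.671, -0.436]]
area 165 px box [[173.0, 160.0], [174.0, 145.0], [191.0, 146.0], [190.0, 162.0]] world [[0.659, 0.257], [0.703, 0.255], [0.7, 0.208], [0.656, 0.21]]
area 323 px box [[240.0, 148.0], [268.0, 148.0], [268.0, 164.0], [240.0, 164.0]] world [[0.697, 0.073], [0.698, -0.004], [0.653, -0.004], [0.652, 0.073]]
  hole 257.0 156.0 111.0 world [0.6735 0.0264] bay [-0.0255 -0.0881]
area 179 px box [[92.0, 206.0], [93.0, 197.0], [120.0, 199.0], [119.0, 208.0]] world [[0.53, 0.472], [0.555, 0.471], [0.549, 0.397], [0.524, 0.398]]
area 1657 px box [[472.0, 245.0], [511.0, 240.0], [518.0, 288.0], [479.0, 294.0]] world [[0.439, -0.556], [0.456, -0.661], [0.327, -0.672], [0.311, -0.568]]
```

Request:
{"method": "step_arm", "body": {
  "commands": [
    {"travel": [0, 0.002, 0], "turn": [0, 0, 0]},
    {"travel": [0, 0.004, 0], "turn": [0, 0, 0]},
    {"travel": [0, 0.006, 0], "turn": [0, 0, 0]},
    {"travel": [0, 0.006, 0], "turn": [0, 0, 0]},
    {"travel": [0, 0.006, 0], "turn": [0, 0, 0]}
  ]
}}

```text
time: 18.9
position: [0.6547, 0.1073, -0.0131]
tool_rot: [2.267, 2.174, 0.001]
ft_force: [-1.0, -0.5, -1.6]
grip_width: 0.008
grip_force: 0.2
```

Request:
{"method": "step_arm", "body": {
  "commands": [
    {"travel": [0, 0.001, 0], "turn": [0, 0, 0]},
    {"travel": [0, 0.002, 0], "turn": [0, 0, 0]},
    {"travel": [0, 0.003, 0], "turn": [0, 0, 0]},
    {"travel": [0, 0.003, 0], "turn": [0, 0, 0]},
    {"travel": [0, 0.003, 0], "turn": [0, 0, 0]}
  ]
}}

```text
time: 19.4
position: [0.6564, 0.1075, -0.0132]
tool_rot: [-2.266, -2.173, 0.001]
ft_force: [-5.6, -0.5, 2.6]
grip_width: 0.002
grip_force: 2.5
```

Request:
{"method": "step_arm", "body": {
  "commands": [
    {"travel": [0, 0.001, 0], "turn": [0, 0, 0]},
    {"travel": [0, 0.002, 0], "turn": [0, 0, 0]},
    {"travel": [0, 0.003, 0], "turn": [0, 0, 0]},
    {"travel": [0, 0.003, 0], "turn": [0, 0, 0]},
    {"travel": [0, 0.003, 0], "turn": [0, 0, 0]}
  ]
}}

```text
time: 19.9
position: [0.6563, 0.1075, -0.0136]
tool_rot: [-2.262, -2.17, 0.008]
ft_force: [-12.9, 0.6, 7.8]
grip_width: 0.004
grip_force: 6.0
```

```bash
python3 - <<'E'
from h import *
s=ctrl.get_state();print(bay(s['position']),s['ft_force'])
E
```

```text
[-0.04503449 -0.00747704] [-12.89816876   0.56645808   7.79481351]
```

Request:
{"method": "step_arm", "body": {
  "commands": [
    {"travel": [0, -0.015, 0], "turn": [0, 0, 0]},
    {"travel": [0, -0.05, 0], "turn": [0, 0, 0]},
    {"travel": [0, -0.09, 0], "turn": [0, 0, 0]},
    {"travel": [-0.03, -0.12, -0.02], "turn": [0, 0, 0]},
    {"travel": [-0.06, -0.14, -0.05], "turn": [0, 0, 0]}
  ]
}}

```text
time: 20.4
position: [0.5152, 0.0531, 0.0357]
tool_rot: [-2.264, -2.177, 0.004]
ft_force: [1.3, 0.5, 1.6]
grip_width: 0.004
grip_force: 0.0
```

Request:
{"method": "step_arm", "body": {
  "commands": [
    {"travel": [-0.04, 0, -0.03], "turn": [0, 0, 0]},
    {"travel": [-0.08, 0, -0.06], "turn": [0, 0, 0]},
    {"travel": [-0.12, 0, -0.09], "turn": [0, 0, 0]},
    {"travel": [-0.16, 0, -0.1], "turn": [0, 0, 0]},
    {"travel": [-0.2, 0, -0.1], "turn": [0, 0, 0]}
  ]
}}

```text
time: 20.9
position: [0.5121, -0.1493, 0.1398]
tool_rot: [2.264, 2.17, 0.01]
ft_force: [1.0, 0.2, -0.4]
grip_width: 0.006
grip_force: 0.0
```

```bash
python3 - <<'E'
from h import *
pose(.009,-.021,"t14",0)
im=cv2.imread("pics/t14.png");cv2.imwrite("pics/t14c.png",cv2.resize(im[105:275,70:300],None,fx=3.4,fy=3.4,interpolation=cv2.INTER_CUBIC))
s=ctrl.get_state();print(s['time'],s['position'],s['ft_force'])
E
```

```text
idx [np.int64(2)] pitch 0.0005 centre bay [-0.0178  0.1077] a -9.38
left end [-0.039  0.236] right end [ 0.0034 -0.0206] world right [0.7043 0.0931] axis heading world 97.7
20.95 [ 0.50992487 -0.15783449  0.1393421 ] [-1.26937276 -5.19688245  0.07761208]
```

View pics/t14c.png

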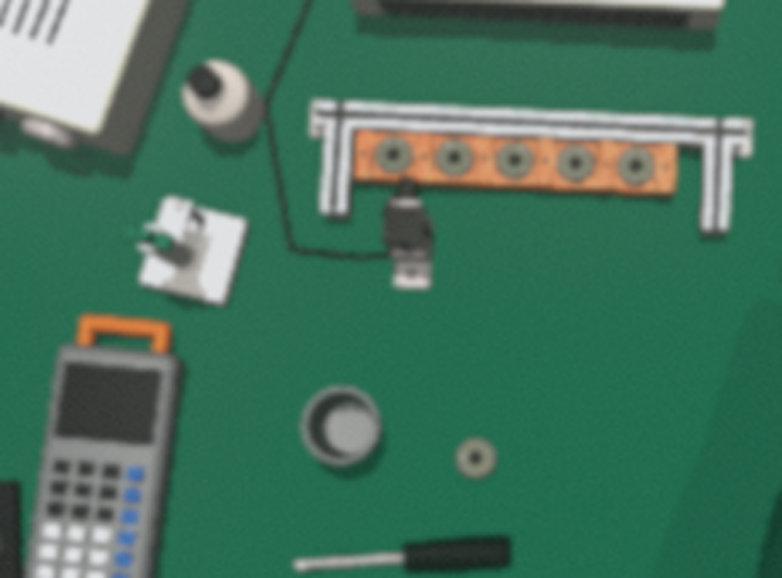

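The carrier lies flush along the fence between the stops. Its discs run from (394,154) to (636,165) and everything else is in place. I'll check the numbers from those pixels.

```bash
python3 - <<'E'
from h import *
P=np.array([bay(w("top",70+x/3.4-.35,105+y/3.4-.35,.026)) for x,y in((394,154),(455,157),(515,160),(576,162.5),(636,165))])
print(P.mean(0).round(4),np.polyfit(P[:,1],P[:,0],1)[0].round(4))
F=np.array([bay(w("top",70+x/3.4-.35,105+y/3.4-.35,.03)) for x,y in((310,101),(752,119))]);print('fence outer',F.round(4),'slope',((F[0]-F[1])[0]/(F[0]-F[1])[1]).round(4))
E
```

```text
[-0.0176  0.0104] 0.0013
fence outer [[ 0.0223  0.178 ]
 [ 0.0236 -0.179 ]] slope -0.0035
```

```bash
python3 -c "
from bench import ctrl
print(ctrl.close_job())"
```

```text
the job is handed in; nothing more can be done
None
```

I handed in the job with the carrier measured flush against the back fence, about 10 mm left of centre (limit 16 mm) and parallel within about 0.3°, with the hand clear and no bystander visibly moved; the hand-in returned no verdict. The reported tool height proved 37 mm too low, so the first pass swept over the carrier without moving it.

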